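# Turn over the settled bottle and put it back under its cover

### The job

The additive in the flat-sided bottle on the sloping rack has settled: lift the bottle out, turn it cap-down in the gripper for a second, then set it back in the cradle cap up as it was and let go. Then lower the hinged cover gently until it is closed over the bottle, leaving the jar, the round bottle and the scraper beside the rack alone.

Things in the scene. Friction and masses are not known exactly. Their poses are not given: they have to be found in the camera images.
- bottle: The bottle to turn: white plastic, rectangular section 40 (own x) by 52 (own y) mm, flat sides 76 tall, then a round grey cap 28 across; 100 tall in all; 0.2 to 0.45 kg. Origin: centre of its underside; z towards the cap. It starts leaning in the cradle, z tilted 45 degrees from vertical, cap up. Grip across the 52 mm sides (along y), about 42 from the underside.
- cradle: Sloping cradle of the rack, fixed. Its frame is the pose of a seated bottle: origin 45 mm above the table, z up the slope (45 degrees), y level across, x into the slope, 45 degrees below level: the natural approach of the tilted tool. Spine 44 wide at x = +20 behind the bottle; ledge 76 wide at z = 0 under its foot; ribs at y = +-31 (inner faces) reach only to z = 15.
- rack: The rack, fixed to the table: base plate 190 x 130 x 12 mm, upright back plate 110 wide to 143 high at x = +105, the cradle in front of it, open at the front and sides. Origin on the table straight below the cradle's origin; x level, towards the back plate, z up. The back plate is on the robot's right, the open front on its left.
- cover (a joint): hinge of the rack's flat aluminium cover; 0 = closed (cover level, over the bottle), grows as it opens upward, starts at 1.5 to 1.85 (about upright, behind the cradle). A stiff hinge: the cover stays where it is left; turning it takes about 1 to 2 N at the bar.
- cover_bar (a point): centre of the round bar (10 mm diameter, 76 long, parallel to the hinge) of the wire loop at the cover's free edge, 167 from the hinge. Inside the loop 40 is free from bar centre to cover edge, and 66 between its legs. The cover plate is 116 wide, 4 thick. Bar height closed: 143 above the table.
- cover_hinge (a point): centre of the hinge line at the top of the rack's upright back, 143 above the table and 105 horizontally behind the cradle's origin; the hinge line is parallel to the cradle's y.
- jar: round screw-top white plastic jar, 60 across, 70 tall; bystander, stands beside the rack, on the robot's side, sizes in mm. Origin: centre of its underside.
- round_bottle: round white plastic bottle, 48 across, 115 tall; bystander, stands beside the rack, on the side away from the robot, sizes in mm. Origin: centre of its underside.
- scraper: flat steel scraper with a wooden handle, about 250 long, lying on the table near the rack, towards the robot; bystander, sizes in mm.

How it is judged:
By the outcome, as a careful person would: the job done as asked, in the order asked, and still so for the second after the job is handed in, with the robot touching nothing.
It also fails if it takes over 72 s, if anything falls off the work surface, if the arm or the gripper's body presses on something with over 40 N, if the wrist force passes 120 N, or if a joint passes its speed limit or range.

### The arm

A 7-joint arm with a two-finger parallel gripper is mounted at the origin on the work surface. World frame = base frame: x ahead of the robot, y to its left, z up, the work surface at z = 0. Lengths are in m, angles in rad, forces in N, time in s.
With the tool pointing down it reaches from about 0.425 to 0.925 m from the base axis. Payload 6.8 kg.
Tool frame: the origin (TCP) lies midway between the tips of the shut fingers; the grasp point (between the pads) lies 19 mm behind it (bot.hold_point_z is the distance from the TCP to the grasp point, in m); z points along the fingers, y is the line along which they close (so a half turn about z gives the same grasp; the last joint's range is limited). The gripper opens to 85 mm and grips with 20 to 120 N. Pads are 22 mm wide; open, the fingers measure 114 mm over their backs; the gripper's body (76 mm by 85 mm) begins 54 mm behind the grasp point. The pads swing forward as they close: fully open they stand 13 mm farther back than shut.
Start: joints at [1.161, 0.477, 0.022, 1.555, -0.011, 1.109, -0.083], TCP at [0.201, -0.645, 0.205] pointing down, gripper open.
Joint ranges: [-2.96, 2.96], [-0.34, 2.1], [-1.41, 1.46], [0.24, 2.44], [-1.37, 4.51], [0.17, 1.92], [-2.96, 2.96]. Speed limits (rad/s): [2.39, 2.39, 3.14, 3.14, 3.14, 3.14, 3.14].

### API

Orientations are given as a unit quaternion [w, x, y, z].
In Python, from station import bot gives the robot as it stands. The module is installed in compiled form; this text tells all that it offers.
- The arm moves only by the tool step_arm, never from a script. Its argument "increments" is a list that holds one entry, the list of rows, each a list of 7 numbers: the opening, from -1 (shut) to 1 (fully open), then the shift along the tool's x, y, z in mm, then the turn, a rotation vector about the tool's x, y, z in degrees. In form: [[[grip, x, y, z, ax, ay, az], ...]]. A call has 1 to 10 rows; each row is the pose to reach, as a shift and turn from the pose commanded when the call began, along the tool's axes at that moment; what a row does not reach only later rows make up. A row lasts 1/12 s, in which the tool goes at most 41.7 mm and 7.16 degrees, less where a joint would pass 70% of its speed; a pose out of reach is approached as far as the arm can. A call with a gripper value outside its range is refused whole. The fingers move at their own pace and stop on an object; "force" is the grip in N (left out, the last holds). Time passes only in rows, so rows that repeat a pose let the fingers close. It gives the time, the measured TCP pose, the force, the opening and the grip force at its end, in the units of the state.
- bot.get_obs(): the state, without advancing time (a new reading comes with each control period).
- bot.read_camera(name): name is "scene" or "top" or "wrist"; returns a dict with "image" (400x640x3 uint8, red, green, blue), "camera_matrix" (3x3 intrinsics, pixels), "R" (3x3) and "t" (3): a world point X has camera coordinates R X + t. Camera axes: x right, y down, z forward; pixel columns grow to the right and rows downward; lengths in m; the calibration is good to about 2 mm. The wrist camera is an equidistant fisheye: a pixel r from the principal point sees the ray r / f radians off the axis. A picture is of the moment at which its call begins. There is no depth.
- bot.hand_in(): hands the job in; it is judged then, once.
The state is a dict: "t": time; "q": joint angles; "joint_vel": joint speeds; "joint_torque": joint torques, N m; "eef_pos": TCP position; "tool_rot": TCP orientation; "contact_force": force on the tool from outside, world axes, zero at the start; "torque": the same for the moment, N m; "gripper_width": opening from 0.0 (shut) to 1.0 (fully open); "grasp_force": force on a finger pad.
Only numpy, scipy, OpenCV 4.12 (cv2) and the standard library are available. Lean on these libraries where they do the work, as an engineer would, in place of code of your own. Each camera call takes 0.05 s, during which the arm holds its last target. There are 200 camera calls.

## Working session

There is one attempt and no reset: what is moved stays moved. The work goes in short steps, Python scripts to look and compute and a tool call to move; the robot and the scene stay as the last step left them, time stands still between calls to the robot, and variables do not carry over. Pictures are saved under pics/ and viewed, at most 10 in all, crops included, and the job is handed in when it is done.

Besides the shell and the picture viewer there is one more tool, called after ">>>" by a JSON object that holds its "method" and its "body". step_arm: Moves the arm, as the interface text tells. Its arguments: {"type":"object","properties":{"increments":{"type":"array"},"force":{"type":"number"}},"required":["increments"]}

```bash
mkdir -p pics
python3 - <<'E'
from station import bot
import cv2,pickle
o=bot.get_obs();print({k:o[k] for k in('t','q','eef_pos','tool_rot','contact_force','gripper_width')},bot.hold_point_z)
d={}
for n in('scene','top'):
    c=bot.read_camera(n);d[n]=c;cv2.imwrite(f'pics/{n}0.png',c['image'][:,:,::-1])
    print(n,c['camera_matrix'],c['R'],c['t'])
pickle.dump(d,open('c0.pkl','wb'))
E
```

```text
{'t': 0.0, 'q': array([ 1.16087978,  0.47781686,  0.02229596,  1.55644796, -0.0114982 ,
        1.1093073 , -0.08312255]), 'eef_pos': array([ 0.20046346, -0.64387038,  0.20361516]), 'tool_rot': array([-9.04542876e-04,  9.88631600e-01,  1.50355253e-01, -1.98237794e-04]), 'contact_force': array([ 0.98359974, -0.51126228, -0.54484253]), 'gripper_width': 1.0028514555836385} 0.0187
scene [[371.28773581   0.         315.52766777]
 [  0.         371.28773581 194.34589744]
 [  0.           0.           1.        ]] [[-0.72408163  0.68956873  0.01416914]
 [ 0.40732514  0.44410955 -0.79803066]
 [-0.55658964 -0.5720679  -0.60245024]] [ 0.35387492 -0.20290227  1.30132222]
top [[449.91952136   0.         313.727573  ]
 [  0.         449.91952136 200.4325981 ]
 [  0.           0.           1.        ]] [[ 0.00444568 -0.99952579  0.03047013]
 [-0.99764604 -0.0065183  -0.06826338]
 [ 0.06842962 -0.03009492 -0.99720193]] [0.06354537 0.5603908  1.06944151]
```

View pics/scene0.png

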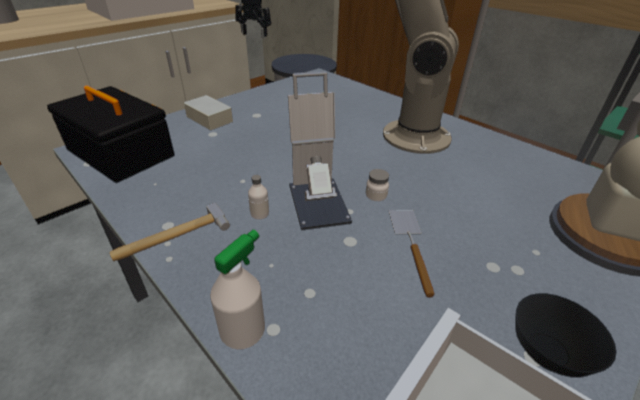

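View pics/top0.png

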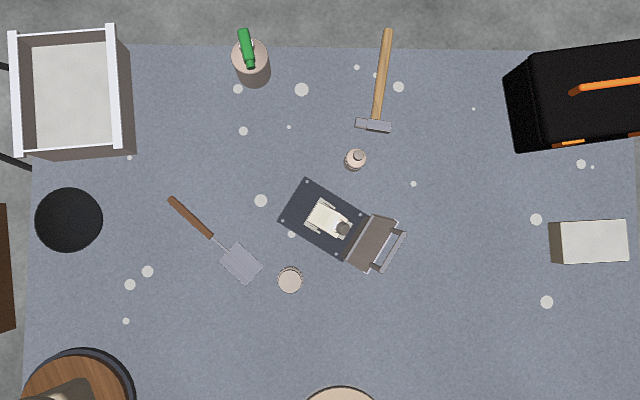

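The scene view shows the rack at (320,200) with its cover upright and the bar at (310,75). The top view shows the base plate's front corners at (307,178) and (278,222), the bottle cap at (343,229) and the bar near (393,250). Next I'll zoom in.

Run:
```python
import cv2,pickle,numpy as np
d=pickle.load(open('c0.pkl','rb'))
a=d['top']['image'][165:285,265:415,::-1];b=d['scene']['image'][65:235,280:400,::-1]
cv2.imwrite('pics/z.png',np.hstack([cv2.resize(a,None,fx=3,fy=3,interpolation=2)[:360],cv2.resize(b,None,fx=2.9,fy=2.9,interpolation=2)[:360] ]))
cv2.imwrite('pics/z.png',cv2.resize(a,None,fx=5,fy=5,interpolation=2))
cv2.imwrite('pics/z2.png',cv2.resize(b,None,fx=3.5,fy=3.5,interpolation=2))
```

```text
(no output)
```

View pics/z.png

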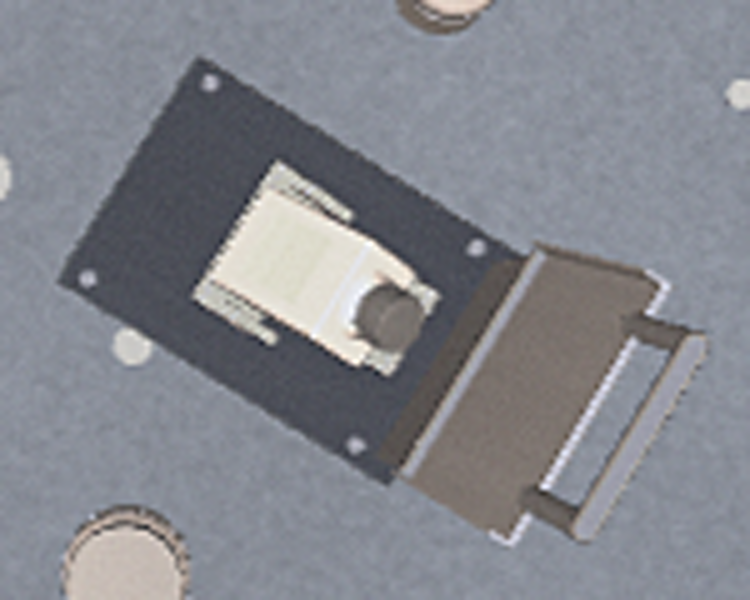

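View pics/z2.png

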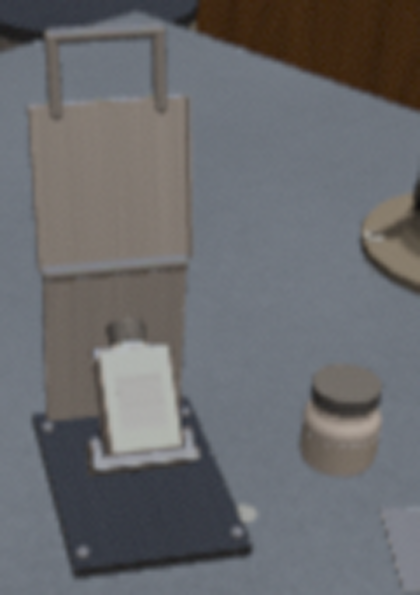

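The zoomed crops (5x top, 3.5x scene) show the plate edges, hinge barrel, bar and cap clearly. I'll cast rays from them next.

```bash
cat > h.py <<'E'
import numpy as np,cv2,pickle
def ray(c,p):
    K,R,t=map(np.asarray,(c['camera_matrix'],c['R'],c['t']))
    d=R.T@np.linalg.inv(K)@np.array([p[0],p[1],1.]); return -R.T@t,d
def onz(c,p,z):
    o,d=ray(c,p); return o+d*(z-o[2])/d[2]
def tri(c1,p1,c2,p2):
    o1,d1=ray(c1,p1);o2,d2=ray(c2,p2);s=np.linalg.lstsq(np.c_[d1,-d2],o2-o1,rcond=None)[0]
    a,b=o1+s[0]*d1,o2+s[1]*d2; return (a+b)/2,np.linalg.norm(a-b)
def proj(c,X):
    u=np.asarray(c['camera_matrix'])@(np.asarray(c['R'])@X+c['t']);return u[:2]/u[2]
E
python3 - <<'E'
from h import *
np.set_printoptions(precision=4,suppress=True)
d=pickle.load(open('c0.pkl','rb'));T,S=d['top'],d['scene']
t=lambda x,y:(265+x/5,165+y/5); s=lambda x,y:(280+x/3.5,65+y/3.5)
P=[onz(T,t(*p),.012) for p in((200,57),(62,285),(528,262),(390,487))];print('plate',*P)
H=[onz(T,t(*p),.145) for p in((540,250),(405,473))];print('hinge',*H,np.linalg.norm(H[0]-H[1]))
for a,b in(((700,335),(48,35)),((583,538),(164,33)),((540,250),(43,270)),((405,473),(188,265))):
    print(*tri(T,t(*a),S,s(*b)))
print('capT',onz(T,t(388,317),.118)); print('plate front scene',onz(S,s(78,565),.012),onz(S,s(250,545),.012))
x=(P[2]-P[0])+(P[3]-P[1]);y=P[0]-P[1];print('len',np.linalg.norm(y));yaw=np.arctan2(x[1],x[0]);yaw2=np.arctan2(-y[0],y[1]);yaw3=np.arctan2(-(H[0]-H[1])[0],(H[0]-H[1])[1]);print(np.degrees([yaw,yaw2,yaw3]))
# bystanders
for n,p,z in(('jar',(124,580),.07),('rb',(455,-10),.115)):print(n,onz(T,t(*p),z))
E
```

```text
plate [0.6191 0.088  0.012 ] [0.5076 0.1541 0.012 ] [ 0.52   -0.0723  0.012 ] [ 0.411  -0.0049  0.012 ]
hinge [ 0.5209 -0.0565  0.145 ] [0.426  0.0014 0.145 ] 0.11118766067225004
[ 0.4849 -0.0871  0.3061] 0.0005382097301897598
[ 0.4129 -0.0457  0.3018] 0.00048776613755970234
[ 0.5208 -0.0559  0.1485] 2.0875539288485717e-05
[0.4259 0.0009 0.1408] 0.00031510508215504594
capT [0.4922 0.0061 0.118 ]
plate front scene [0.6169 0.0878 0.012 ] [0.5134 0.1547 0.012 ]
len 0.12954620620302054
[-121.5116 -120.6625 -121.4052]
jar [0.3728 0.1217 0.07  ]
rb [ 0.6373 -0.024   0.115 ]
```

```bash
cat >> h.py <<'E'
from scipy.spatial.transform import Rotation as Ro
yaw=np.radians(-121.3); O=np.array([.528,.0622,0]); xr=np.array([np.cos(yaw),np.sin(yaw),0]); up=np.array([0,0,1.]); yr=np.cross(up,xr)
Oc=O+.045*up; xc=(xr-up)/2**.5; zc=(xr+up)/2**.5
def ori(z,y): z=z/np.linalg.norm(z); return np.c_[np.cross(y,z),y,z]
G=ori(xc,yr)
def cur():
    from station import bot
    o=bot.get_obs(); q=o['tool_rot']; return o,np.array(o['eef_pos']),Ro.from_quat([q[1],q[2],q[3],q[0]]).as_matrix()
def go(p,R,frm=None):
    o,pc,Rc=cur()
    if frm is not None: pc,Rc=frm
    print('shift mm',np.round(Rc.T@(p-pc)*1e3,1),'turn deg',np.round(np.degrees(Ro.from_matrix(Rc.T@R).as_rotvec()),1))
def cradle(x,y,z): return Oc+x*xc+y*yr+z*zc
E
python3 - <<'E'
from h import *
o,pc,Rc=cur()
D=Rc
M1=np.array([.62,-.25,.45]);go(np.array([.25,-.62,.45]),D);go(M1,D)
PG=cradle(.0167-.14,0,.042);print(PG);go(PG+[0.0,0.02,.18],G,(M1,D)); print(o['q'])
E
```

```text
shift mm [  54.4   -8.5 -246.3] turn deg [0. 0. 0.]
shift mm [ 517.7 -251.8 -245.9] turn deg [0. 0. 0.]
[0.557866   0.11132094 0.16188475]
shift mm [  54.  -382.4  108.7] turn deg [-16.3 -43.  -39.2]
[ 1.16089688  0.47770705  0.02235706  1.55637623 -0.01148261  1.10929556
 -0.08310912]
```

>>> {"method": "step_arm", "body": {"increments": [[[1,0,0,-40,0,0,0],[1,0,0,-80,0,0,0],[1,0,0,-120,0,0,0],[1,10,-3,-160,0,0,0],[1,30,-6,-200,0,0,0],[1,54,-10,-245,0,0,0],[1,85,-26,-245,0,0,0],[1,120,-43,-245,0,0,0],[1,155,-60,-245,0,0,0],[1,190,-78,-245,0,0,0]]]}}

```text
t: 0.93
eef_pos: [0.3599, -0.5122, 0.4495]
tool_rot: [-0.0, 0.989, 0.15, -0.0]
contact_force: [0.6, -0.2, -0.8]
gripper_width: 0.999
grasp_force: 0.0
```

>>> {"method": "step_arm", "body": {"increments": [[[1,35,-18,0,0,0,0],[1,70,-36,0,0,0,0],[1,105,-54,0,0,0,0],[1,140,-72,0,0,0,0],[1,175,-90,0,0,0,0],[1,210,-108,0,0,0,0],[1,245,-126,0,0,0,0],[1,280,-144,0,0,0,0],[1,310,-160,0,0,0,0],[1,328,-174,0,0,0,0]]]}}

```text
t: 1.77
eef_pos: [0.6227, -0.2461, 0.4482]
tool_rot: [-0.001, 0.988, 0.152, -0.0]
contact_force: [0.2, 0.5, -0.2]
gripper_width: 0.996
grasp_force: 0.0
```

Run:
```python
from h import *
o,pc,Rc=cur();print(pc,o['q'],o['t'])
go(cradle(.0167-.14,0,.042)+[0.0,0.02,.18],G)
```

```text
[ 0.62268445 -0.24609586  0.44818063] [ 0.41647585  0.37733544 -0.2032247   1.17195322  0.0725842   1.60079889
 -1.03575728] 1.7667
shift mm [  51.8 -379.2  107.2] turn deg [-16.3 -43.  -39. ]
```

>>> {"method": "step_arm", "body": {"increments": [[[1,6,-40,10,-2,-5,-4],[1,12,-80,20,-4,-10,-9],[1,18,-120,32,-6,-15,-14],[1,24,-160,44,-8,-20,-18],[1,30,-200,56,-10,-25,-23],[1,36,-240,66,-11,-30,-27],[1,42,-280,78,-13,-34,-31],[1,46,-320,88,-14,-38,-35],[1,50,-350,98,-15.5,-41,-37],[1,52,-379,107,-16.3,-43,-39]]]}}

```text
t: 2.6
eef_pos: [0.5646, 0.0963, 0.3482]
tool_rot: [0.181, 0.815, 0.443, -0.327]
contact_force: [2.2, -1.0, -0.8]
gripper_width: 1.004
grasp_force: 0.0
```

Run:
```python
from h import *
o,pc,Rc=cur();print(pc,o['q'],o['t'])
go(cradle(.0167-.14,0,.042),G)
```

```text
[0.56460574 0.09627846 0.34815359] [-0.63867714  0.60207499  0.24745645  1.27531628  0.29080168  1.91538224
 -0.95358849] 2.6
shift mm [135.4 -14.7 128.1] turn deg [-0.9 -1.2 -1.3]
```

>>> {"method": "step_arm", "body": {"increments": [[[1,20,-2,18,-0.5,-0.5,-0.5],[1,40,-4,36,-0.9,-1.2,-1.3],[1,60,-6,54,-0.9,-1.2,-1.3],[1,80,-8,72,-0.9,-1.2,-1.3],[1,100,-10,92,-0.9,-1.2,-1.3],[1,118,-12,110,-0.9,-1.2,-1.3],[1,128,-14,120,-0.9,-1.2,-1.3],[1,135,-14.7,128,-0.9,-1.2,-1.3],[1,135,-14.7,128,-0.9,-1.2,-1.3],[1,135,-14.7,128,-0.9,-1.2,-1.3]]]}}

```text
t: 3.43
eef_pos: [0.5586, 0.111, 0.1634]
tool_rot: [0.187, 0.806, 0.453, -0.333]
contact_force: [-0.9, 0.4, 0.7]
gripper_width: 0.999
grasp_force: 0.0
```

Run:
```python
from h import *
from station import bot
o,pc,Rc=cur();print(pc,o['q'],o['t'])
go(cradle(.0167-.14,0,.042),G)
c=bot.read_camera('wrist');cv2.imwrite('pics/w1.png',c['image'][:,:,::-1]);print(c['camera_matrix'])
# project expected landmarks (equidistant)
for n,X in(('cap',cradle(0,0,.1)),('foot-',cradle(-.02,-.026,0)),('foot+',cradle(-.02,.026,0)),('sh-',cradle(-.02,-.026,.076)),('sh+',cradle(-.02,.026,.076))):
    v=np.asarray(c['R'])@X+c['t'];th=np.arctan2(np.hypot(v[0],v[1]),v[2]);f=c['camera_matrix'][0][0];u=v[:2]/np.hypot(v[0],v[1])*th*f+np.asarray(c['camera_matrix'])[:2,2];print(n,u)
```

```text
[0.5585782  0.11095246 0.16342094] [-0.64490148  0.75972963  0.19986974  1.43662991  0.25721576  1.63603469
 -1.07242141] 3.4333
shift mm [ 1.  -0.8  1.1] turn deg [ 0.  -0.1 -0.1]
[[309.70691629   0.         322.57044156]
 [  0.         309.70691629 196.29303802]
 [  0.           0.           1.        ]]
cap [321.67911073 234.67693715]
foot- [292.19553097 140.92760232]
foot+ [350.75505478 140.88961444]
sh- [294.35590157 220.58151537]
sh+ [348.80180445 220.59145929]
```

View pics/w1.png

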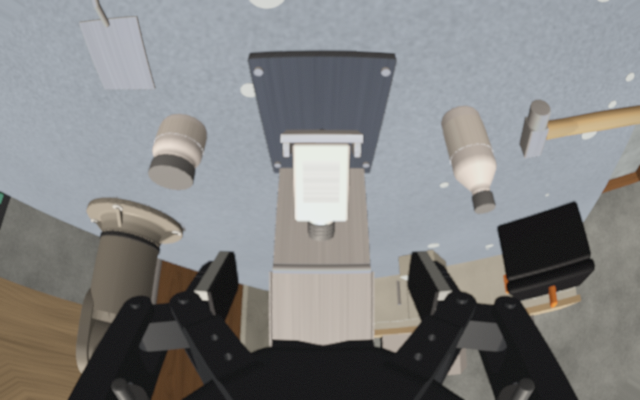

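The wrist view shows the bottle face spanning x 293–350 and y 142–222. That is within 1–2 px of the prediction, so the frame is good. I'll go in now.

>>> {"method": "step_arm", "body": {"increments": [[[1,1,0,25,0,0,0],[1,1,-0.5,50,0,0,0],[1,1,-0.8,75,0,0,0],[1,1,-0.8,95,0,0,0],[1,1,-0.8,110,0,0,0],[1,1,-0.8,122,0,0,0],[1,1,-0.8,131,0,0,0],[1,1,-0.8,137,0,0,0],[1,1,-0.8,140,0,0,0],[1,1,-0.8,140,0,0,0]]]}}

```text
t: 4.32
eef_pos: [0.5068, 0.0277, 0.0631]
tool_rot: [0.187, 0.806, 0.453, -0.332]
contact_force: [0.4, -0.7, -1.6]
gripper_width: 1.002
grasp_force: 0.0
```

Run:
```python
from h import *
o,pc,Rc=cur();print(pc,o['q'],o['contact_force'])
go(cradle(.0167,0,.042),G)
```

```text
[0.50684361 0.02770169 0.06310763] [-0.59127254  0.777861    0.19995845  1.69341025  0.29304464  1.35378973
 -1.11139552] [ 0.3682769  -0.68060334 -1.58893065]
shift mm [-0.6  0.2  0.9] turn deg [ 0.  -0.1 -0.1]
```

>>> {"method": "step_arm", "body": {"increments": [[[-1,0,0,0,0,0,0],[-1,0,0,0,0,0,0],[-1,0,0,0,0,0,0],[-1,0,0,0,0,0,0],[-1,0,0,0,0,0,0],[-1,0,0,0,0,0,0],[-1,0,0,0,0,0,0],[-1,0,0,0,0,0,0],[-1,0,0,0,0,0,0],[-1,0,0,0,0,0,0]]], "force": 45}}

```text
t: 5.15
eef_pos: [0.5072, 0.0287, 0.0636]
tool_rot: [0.187, 0.806, 0.453, -0.332]
contact_force: [0.8, 3.8, 5.1]
gripper_width: 0.579
grasp_force: 45.7
```

>>> {"method": "step_arm", "body": {"increments": [[[-1,-1,0,-2,0,0,0],[-1,-2,0,-6,0,0,0],[-1,-3,0,-14,0,0,0],[-1,-4,0,-28,0,0,0],[-1,-4,0,-45,0,0,0],[-1,-4,0,-65,0,0,0],[-1,-4,0,-90,0,0,0],[-1,-4,0,-115,0,0,0],[-1,-4,0,-140,0,0,0],[-1,-4,0,-155,0,0,0]]]}}

```text
t: 5.98
eef_pos: [0.5633, 0.1212, 0.1773]
tool_rot: [0.187, 0.806, 0.454, -0.331]
contact_force: [-0.2, 0.6, -4.7]
gripper_width: 0.573
grasp_force: 47.2
```

Run:
```python
from h import *
from station import bot
o,pc,Rc=cur();print(pc,o['q'],o['contact_force'],o['grasp_force'])
c=bot.read_camera('wrist');cv2.imwrite('pics/w2.png',c['image'][:,:,::-1])
# target: tool horizontal-ish raised
p=pc+np.array([0,0,.13]); 
for a in (0,-20,-45):
    z=xr*np.cos(np.radians(a))+up*np.sin(np.radians(a)); print(a);go(p,ori(z,yr))
```

```text
[0.56327362 0.12117478 0.17730253] [-0.65180182  0.75617069  0.20024397  1.40557197  0.25387152  1.66813322
 -1.06743956] [-0.15532974  0.62828581 -4.71988101] 47.169435024261475
0
shift mm [-91.9   0.1 -90.5] turn deg [  0.2 -45.5  -0.1]
-20
shift mm [-91.9   0.1 -90.5] turn deg [  0.2 -25.5  -0. ]
-45
shift mm [-91.9   0.1 -90.5] turn deg [ 0.2 -0.5  0. ]
```

View pics/w2.png

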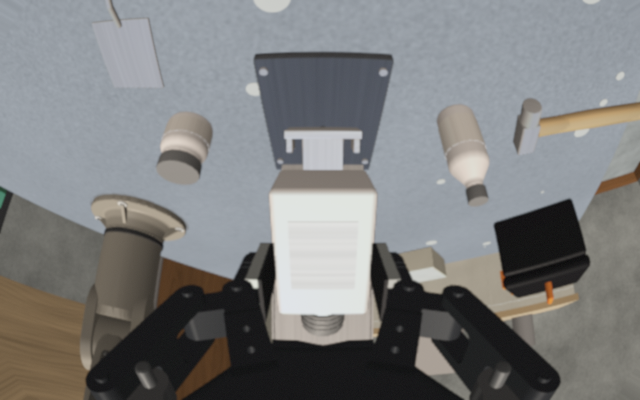

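The wrist view shows the bottle held squarely (x 270–375, y 170–315) and the cradle empty. A single turn of +135° about tool y puts the cap straight down, so I'll raise the arm while turning.

Run:
```python
from h import *
o,pc,Rc=cur()
for f,p in((60,[.60,.19,.42]),(135,[.62,.22,.50])): go(np.array(p),G@Ro.from_euler('y',f,degrees=True).as_matrix())
```

```text
shift mm [-115.4   -3.8 -225.5] turn deg [ 0.2 59.5  0.1]
shift mm [-145.8   -2.  -307.7] turn deg [1.000e-01 1.345e+02 2.000e-01]
```

>>> {"method": "step_arm", "body": {"increments": [[[-1,-12,0,-23,0,4,0],[-1,-24,0,-46,0,10,0],[-1,-36,-1,-70,0,16,0],[-1,-48,-1,-94,0,22,0],[-1,-60,-2,-118,0,28,0],[-1,-72,-2,-142,0,34,0],[-1,-84,-3,-166,0,40,0],[-1,-96,-3,-188,0,46,0],[-1,-107,-4,-208,0,52,0],[-1,-115,-4,-225,0,58,0]]]}}

```text
t: 6.87
eef_pos: [0.5984, 0.1862, 0.4183]
tool_rot: [-0.056, 0.866, 0.486, 0.102]
contact_force: [0.2, 0.2, -3.3]
gripper_width: 0.571
grasp_force: 47.7
```

Run:
```python
from h import *
o,pc,Rc=cur();print(pc,o['q'],o['joint_vel'])
for f,p in((100,[.61,.20,.48]),(135,[.62,.22,.50])): go(np.array(p),G@Ro.from_euler('y',f,degrees=True).as_matrix())
```

```text
[0.59839322 0.18616487 0.41829383] [-0.42285314  0.17262876  0.1266745   1.52489586 -0.1826364   1.2720194
 -0.80860527] [ 0.3803096  -0.49187966 -0.02833457  0.35562828 -0.85560242 -0.7293294
  0.56712288]
shift mm [ 31.7   2.8 -55.9] turn deg [ 0.1 41.6 -0. ]
shift mm [ 58.    1.  -70.2] turn deg [ 0.1 76.6  0. ]
```

>>> {"method": "step_arm", "body": {"increments": [[[-1,5,0,-8,0,6,0],[-1,10,0,-16,0,12,0],[-1,15,0,-24,0,18,0],[-1,20,1,-32,0,24,0],[-1,25,1,-40,0,30,0],[-1,30,1,-46,0,36,0],[-1,35,1,-52,0,42,0],[-1,40,1,-58,0,48,0],[-1,45,1,-62,0,54,0],[-1,50,1,-65,0,59,0]]]}}

```text
t: 7.7
eef_pos: [0.6131, 0.2107, 0.474]
tool_rot: [-0.258, 0.743, 0.418, 0.455]
contact_force: [0.2, -0.2, -3.5]
gripper_width: 0.572
grasp_force: 48.0
```

Run:
```python
from h import *
o,pc,Rc=cur();print(pc,o['q'],o['joint_vel'])
for f,p in((135,[.62,.22,.50]),): go(np.array(p),G@Ro.from_euler('y',f,degrees=True).as_matrix())
```

```text
[0.61312232 0.21074172 0.4740391 ] [ 0.08157958  0.04040165 -0.0902408   1.95233554 -1.28130464  0.91193951
  0.18472625] [ 1.71374581  0.20254336 -1.8258937  -0.02499848 -0.10982395 -0.12331276
  0.20289279]
shift mm [28.3  1.  -1.6] turn deg [-0.2 27.  -0.1]
```

Run:
```python
from h import *
for a in(-15,-35):
  for f,p in((120,[.66,.20,.49]),(135,[.68,.20,.50])): go(np.array(p),Ro.from_euler('z',a,degrees=True).as_matrix()@G@Ro.from_euler('y',f,degrees=True).as_matrix())
```

```text
shift mm [21.2 45.6  6.1] turn deg [-14.2  11.9   5.3]
shift mm [34.8 62.7 10.8] turn deg [-14.9  26.8   3.4]
shift mm [21.2 45.6  6.1] turn deg [-32.9  11.7  12.5]
shift mm [34.8 62.7 10.8] turn deg [-34.5  26.2   8.1]
```

>>> {"method": "step_arm", "body": {"increments": [[[-1,0,4,0,-2,0,0],[-1,2,8,0,-6,1,2],[-1,4,14,1,-10,3,4],[-1,7,20,2,-15,5,6],[-1,10,26,3,-20,7,8],[-1,14,32,4,-25,9,10],[-1,18,40,5,-29,11,12],[-1,22,46,6,-33,13,12],[-1,24,50,7,-33.5,16,11],[-1,26,53,8,-34,19,10]]]}}

```text
t: 8.53
eef_pos: [0.6465, 0.2012, 0.5262]
tool_rot: [-0.165, 0.747, 0.33, 0.553]
contact_force: [-0.9, 0.2, -2.0]
gripper_width: 0.574
grasp_force: 48.1
```

Run:
```python
from h import *
o,pc,Rc=cur();print(pc,o['q'],o['joint_vel'])
print('bottle z',-Rc[:,0])
go(np.array([.68,.2,.5]),Ro.from_euler('z',-35,degrees=True).as_matrix()@G@Ro.from_euler('y',135,degrees=True).as_matrix())
```

```text
[0.6464567  0.20123378 0.52619929] [-1.05259244 -0.23406022  0.80961685  2.09362283 -1.36126689  0.36249645
  0.22963501] [-1.6646499  -0.50380003  1.209115    0.06571885 -0.02034684 -0.93169703
  0.15418262]
bottle z [-0.17085593 -0.31096251 -0.9349388 ]
shift mm [-19.1  20.4  32.1] turn deg [-17.8  18.3  10. ]
```

Run:
```python
from h import *
o,pc,Rc=cur();print(Rc)
a=np.radians(17);zt=np.array([np.cos(a),np.sin(a),0]);R=ori(zt,np.cross(zt,up))
go(np.array([.60,.18,.80]),Rc);go(np.array([.60,.18,.80]),ori(zt,np.cross(zt,up)));go(np.array([.60,.18,.80]),ori(zt,-np.cross(zt,up)))
```

```text
[[ 0.17085593  0.67528602  0.71749358]
 [ 0.31096251 -0.72794024  0.61106899]
 [ 0.9349388   0.11870885 -0.33436154]]
shift mm [ 241.4   16.6 -137.9] turn deg [0. 0. 0.]
shift mm [ 241.4   16.6 -137.9] turn deg [-24.4  17.8  11.1]
shift mm [ 241.4   16.6 -137.9] turn deg [ -26.   -35.7 -163.2]
```

>>> {"method": "step_arm", "body": {"increments": [[[-1,18,1,-10,0,0,0],[-1,42,3,-24,0,0,0],[-1,66,4,-38,0,0,0],[-1,90,6,-52,-2,0,0],[-1,115,8,-66,-5,1,1],[-1,140,10,-80,-8,2,3],[-1,165,12,-94,-11,4,5],[-1,190,14,-108,-14,6,6],[-1,215,16,-123,-17,8,8],[-1,240,17,-137,-20,10,9]]]}}

```text
t: 9.37
eef_pos: [0.6097, 0.1805, 0.7859]
tool_rot: [-0.106, 0.742, 0.165, 0.641]
contact_force: [0.8, -1.5, -4.4]
gripper_width: 0.569
grasp_force: 48.1
```

Run:
```python
from h import *
o,pc,Rc=cur();print(pc,o['q'],o['joint_vel'])
print('bottle z',-Rc[:,0])
a=np.radians(17);zt=np.array([np.cos(a),np.sin(a),0])
go(np.array([.60,.18,.80]),ori(zt,np.cross(zt,up)))
```

```text
[0.60970858 0.18051169 0.78589208] [-0.04625471 -0.33709624 -0.21570548  1.81423708 -0.55102234  0.27381233
 -1.03166574] [ 0.70902981 -0.01472419 -0.81033876 -0.4089685   1.93006264 -0.39333216
 -2.4633883 ]
bottle z [-0.1241287  -0.10897545 -0.98626387]
shift mm [ 12.7  -2.5 -11.3] turn deg [-5.2  8.8  3.5]
```

>>> {"method": "step_arm", "body": {"increments": [[[-1,5,-1,5,-1,1,0],[-1,10,-2,15,-2,2,1],[-1,15,-2,27,-3,4,2],[-1,20,-2,40,-4,6,3],[-1,24,-2,54,-5,8,3.5],[-1,26,-2,62,-5.2,8.8,3.5],[-1,28,-2,70,-5.2,8.8,3.5],[-1,30,-2,75,-5.2,8.8,3.5],[-1,30,-2,75,-5.2,8.8,3.5],[-1,30,-2,75,-5.2,8.8,3.5]]]}}

```text
t: 10.2
eef_pos: [0.6794, 0.2124, 0.8195]
tool_rot: [-0.102, 0.711, 0.106, 0.688]
contact_force: [-0.0, -0.8, -4.0]
gripper_width: 0.576
grasp_force: 48.3
```

>>> {"method": "step_arm", "body": {"increments": [[[-1,0,0,0,0,0,0],[-1,0,0,0,0,0,0],[-1,0,0,0,0,0,0],[-1,0,0,0,0,0,0],[-1,0,0,0,0,0,0],[-1,0,0,0,0,0,0],[-1,0,0,0,0,0,0],[-1,0,0,0,0,0,0],[-1,0,0,0,0,0,0],[-1,0,0,0,0,0,0]]]}}

```text
t: 11.03
eef_pos: [0.679, 0.2139, 0.8217]
tool_rot: [-0.103, 0.71, 0.107, 0.689]
contact_force: [-0.4, -0.2, -3.3]
gripper_width: 0.574
grasp_force: 48.3
```

Run:
```python
from h import *
o,pc,Rc=cur();print(pc,o['q'],o['joint_vel'])
print('bottle z',-Rc[:,0])
```

```text
[0.67899399 0.21388167 0.82174161] [ 0.71961786 -0.27455208 -0.8726601   1.71128977 -1.36598179  0.16979408
 -0.41349964] [ 0.0010366  -0.00185957  0.00087497 -0.00258017 -0.00053416 -0.00137259
  0.00030539]
bottle z [-0.0290214  -0.01018104 -0.99952694]
```

>>> {"method": "step_arm", "body": {"increments": [[[-1,0,0,0,0,0,0],[-1,0,0,0,0,0,0],[-1,0,0,0,0,0,0],[-1,0,0,0,0,0,0],[-1,0,0,0,0,0,0],[-1,0,0,0,0,0,0]]]}}

```text
t: 11.53
eef_pos: [0.679, 0.2139, 0.8217]
tool_rot: [-0.103, 0.71, 0.107, 0.689]
contact_force: [0.8, -0.2, -4.1]
gripper_width: 0.574
grasp_force: 48.3
```

Run:
```python
from h import *
o,pc,Rc=cur()
B=Ro.from_euler('y',-40,degrees=True).as_matrix()
go(np.array([.65,.2,.66]),Rc@B)
```

```text
shift mm [-162.6    4.6  -26.8] turn deg [ -0. -40.   0.]
```

>>> {"method": "step_arm", "body": {"increments": [[[-1,-5,0,-1,0,-2,0],[-1,-14,0,-2,0,-5,0],[-1,-28,1,-4,0,-9,0],[-1,-44,1,-7,0,-13,0],[-1,-62,2,-10,0,-18,0],[-1,-82,2,-14,0,-23,0],[-1,-102,3,-17,0,-28,0],[-1,-122,4,-20,0,-33,0],[-1,-144,4,-24,0,-37,0],[-1,-163,5,-27,0,-41,0]]]}}

```text
t: 12.37
eef_pos: [0.6493, 0.1999, 0.6589]
tool_rot: [-0.058, 0.907, 0.137, 0.395]
contact_force: [0.1, 1.5, -3.4]
gripper_width: 0.571
grasp_force: 47.8
```

Run:
```python
from h import *
o,pc,Rc=cur();print(pc,o['q'],o['joint_vel'])
go(np.array([.62,.2,.45]),G@Ro.from_euler('y',60,degrees=True).as_matrix())
go(np.array([.60,.19,.42]),G@Ro.from_euler('y',45,degrees=True).as_matrix())
```

```text
[0.64932065 0.19985731 0.65891088] [ 1.34004224 -0.27112751 -1.34490807  1.45031832 -0.49287176  0.95434182
 -1.26330676] [ 0.89404088  0.15448551 -0.99771005 -0.24653963  0.48907963  0.71897579
 -0.30693864]
shift mm [-171.9   -9.2  121.9] turn deg [ 21.8 -30.5 -36.1]
shift mm [-208.9   -5.6  126.3] turn deg [ 17.2 -44.8 -39.2]
```

>>> {"method": "step_arm", "body": {"increments": [[[-1,-10,0,7,1,-2,-2],[-1,-28,0,18,3,-6,-5],[-1,-50,-1,32,5,-10,-9],[-1,-74,-2,46,7,-15,-13],[-1,-98,-2,60,9,-20,-17],[-1,-122,-3,75,11,-25,-21],[-1,-146,-4,90,12,-30,-26],[-1,-168,-5,102,14,-35,-30],[-1,-190,-5,115,16,-40,-35],[-1,-209,-5.6,126,17.2,-44.8,-39.2]]]}}

```text
t: 13.2
eef_pos: [0.4795, 0.1556, 0.4648]
tool_rot: [-0.001, 0.886, 0.452, 0.099]
contact_force: [-0.7, -0.3, -4.0]
gripper_width: 0.575
grasp_force: 48.2
```

Run:
```python
from h import *
o,pc,Rc=cur();print(pc,o['q'],o['joint_vel'])
go(cradle(.0167-.16,0,.046),G)
```

```text
[0.47952169 0.15555365 0.46484288] [ 1.44543385 -0.3370575  -1.4090272   1.6203024  -0.43257439  1.40674319
 -0.57538396] [-2.74415207e-01  4.02304654e-04 -2.76414554e-03  2.29271999e-01
  5.31527757e-01  3.19423754e-01  4.71303207e-01]
shift mm [-29.9  63.  291.9] turn deg [  3.4 -54.9  -6.6]
```

Run:
```python
from h import *
o,pc,Rc=cur()
D=ori(-up,np.array([np.cos(-1.0),np.sin(-1.0),0]))
go(np.array([.65,.05,.52]),D);go(np.array([.75,-.12,.52]),D)
```

```text
shift mm [ 22.4 203.9 -34.1] turn deg [  3.1 -11.   21.3]
shift mm [-56.7 384.5 -32.2] turn deg [  3.1 -11.   21.3]
```

>>> {"method": "step_arm", "body": {"increments": [[[-1,5,15,-8,0,-1,2],[-1,8,45,-16,1,-3,5],[-1,12,80,-20,1,-4,8],[-1,16,115,-25,2,-6,11],[-1,20,150,-30,2,-8,14],[-1,22,180,-34,3,-10,17],[-1,22,204,-34,3,-11,20],[-1,5,240,-34,3,-11,21],[-1,-8,270,-34,3,-11,21],[-1,-18,295,-34,3,-11,21]]]}}

```text
t: 14.03
eef_pos: [0.452, 0.0201, 0.5154]
tool_rot: [0.005, 0.959, 0.283, 0.019]
contact_force: [0.5, -0.5, -3.7]
gripper_width: 0.572
grasp_force: 48.5
```

Run:
```python
from h import *
o,pc,Rc=cur();print(pc,o['q'],o['joint_vel'])
D=ori(-up,np.array([np.cos(-1.0),np.sin(-1.0),0]))
go(np.array([.75,-.12,.52]),D)
```

```text
[0.4520224  0.02013198 0.5154431 ] [ 1.73328048 -0.33718583 -1.4091011   1.49182021 -0.3475882   1.66175896
 -0.70911564] [ 0.35698555 -0.00094568  0.00236505 -0.02167374 -0.00197402  0.02307756
  0.34768975]
shift mm [174.1 279.4   6.9] turn deg [ 1.2 -1.9  0.2]
```

The redundant elbow has swung onto the wrong branch, with q2 and q3 at their limits. I'll go back by way of the start region, on the right-hand side, to unwind it.

Run:
```python
from h import *
o,pc,Rc=cur()
D=lambda a:ori(-up,np.array([np.cos(a),np.sin(a),0]))
go(np.array([.40,-.28,.52]),D(-1.3));go(np.array([.30,-.56,.50]),D(-1.6))
```

```text
shift mm [-206.4  223.9   -6.9] turn deg [ 0.9 -2.1 17.4]
shift mm [-443.   404.5    8.9] turn deg [ 0.5 -2.2 34.5]
```

>>> {"method": "step_arm", "body": {"increments": [[[-1,-20,22,0,0,0,2],[-1,-45,48,0,0,0,5],[-1,-75,80,0,0,-1,8],[-1,-105,112,0,0,-1,10],[-1,-135,144,0,0,-1,12],[-1,-165,176,0,0,-2,14],[-1,-195,208,0,0,-2,17],[-1,-225,235,0,0,-2,20],[-1,-255,260,0,0,-2,22],[-1,-285,285,0,0,-2,24]]]}}

```text
t: 14.87
eef_pos: [0.3331, -0.3064, 0.5118]
tool_rot: [0.016, 0.997, 0.075, 0.012]
contact_force: [0.5, 0.4, -3.8]
gripper_width: 0.573
grasp_force: 48.5
```

Run:
```python
from h import *
o,pc,Rc=cur();print(pc,o['q'],o['joint_vel'])
D=lambda a:ori(-up,np.array([np.cos(a),np.sin(a),0]))
go(np.array([.30,-.56,.50]),D(-1.6))
```

```text
[ 0.33310831 -0.30637055  0.51175838] [ 2.5123495  -0.33631547 -1.40801124  1.50074018 -0.34228631  1.65099282
 -0.34917563] [ 0.67139583 -0.00220564 -0.00711017  0.00576283 -0.0226467  -0.02673818
  0.25923992]
shift mm [-71.  245.3  18.7] turn deg [ 1.9 -1.4 10.3]
```

Run:
```python
from h import *
o,pc,Rc=cur()
go(np.array([.12,-.50,.52]),Rc);go(np.array([.0,-.62,.50]),Rc)
```

```text
shift mm [-239.5  159.9   -7.8] turn deg [0. 0. 0.]
shift mm [-376.5  259.9   12.8] turn deg [0. 0. 0.]
```

>>> {"method": "step_arm", "body": {"increments": [[[-1,-25,16,0,0,0,0],[-1,-55,36,0,0,0,0],[-1,-88,58,0,0,0,0],[-1,-120,80,0,0,0,0],[-1,-152,102,0,0,0,0],[-1,-184,124,0,0,0,0],[-1,-216,146,0,0,0,0],[-1,-245,166,0,0,0,0],[-1,-275,188,0,0,0,0],[-1,-305,210,0,0,0,0]]]}}

```text
t: 15.7
eef_pos: [0.0901, -0.4429, 0.5176]
tool_rot: [0.027, 0.997, 0.072, 0.01]
contact_force: [-1.1, 3.5, -0.3]
gripper_width: 0.573
grasp_force: 48.7
```

Run:
```python
from h import *
o,pc,Rc=cur();print(pc,o['q'],o['joint_vel'])
go(np.array([.0,-.62,.50]),Rc)
```

```text
[ 0.09006474 -0.44293001  0.51759195] [ 2.82717911 -0.09495922 -1.40539699  1.49843478 -0.10983801  1.60388247
 -0.01306312] [-1.82728289  1.54452673  0.00506634 -0.40600086  1.60403161  0.22584423
 -1.7101463 ]
shift mm [-115.   161.1   24.5] turn deg [0. 0. 0.]
```

>>> {"method": "step_arm", "body": {"increments": [[[-1,-10,18,0,0,0,0],[-1,-20,36,0,0,0,0],[-1,-30,56,0,0,0,0],[-1,-40,76,0,0,0,0],[-1,-48,98,0,0,0,0],[-1,-54,120,0,0,0,0],[-1,-58,140,0,0,0,0],[-1,-60,160,0,0,0,0],[-1,-60,175,0,0,0,0],[-1,-60,190,0,0,0,0]]]}}

```text
t: 16.53
eef_pos: [0.0663, -0.6413, 0.526]
tool_rot: [0.026, 0.997, 0.078, 0.014]
contact_force: [1.0, -0.6, -3.1]
gripper_width: 0.571
grasp_force: 48.6
```

Run:
```python
from h import *
o,pc,Rc=cur();print(pc,o['q'],o['joint_vel'],np.degrees(np.arctan2(Rc[1,1],Rc[0,1])))
D=lambda a:ori(-up,np.array([np.cos(a),np.sin(a),0]))
go(np.array([.22,-.64,.48]),D(np.radians(-73)))
```

```text
[ 0.06625512 -0.64125777  0.52596149] [ 2.06685602  0.49674533 -1.20606575  1.06840308  0.47760434  1.78960852
 -0.36801626] [-0.48234299  0.29821953  0.18554989 -0.49576933  0.28986969  0.20872713
 -0.02189329] -81.12345242732822
shift mm [150.9  20.   50.8] turn deg [ 3.2 -1.2 -8.1]
```

>>> {"method": "step_arm", "body": {"increments": [[[-1,10,4,5,0,0,-1],[-1,28,8,10,1,0,-2],[-1,48,12,18,1,0,-3],[-1,68,16,26,2,-1,-5],[-1,90,20,34,3,-1,-6],[-1,110,24,40,3,-1,-7],[-1,130,24,46,3,-1,-8],[-1,150,22,50,3,-1,-8],[-1,170,20,50,3,-1,-8],[-1,190,18,50,3,-1,-8]]]}}

```text
t: 17.37
eef_pos: [0.26, -0.6293, 0.4816]
tool_rot: [0.001, 0.989, 0.148, 0.001]
contact_force: [0.5, -0.3, -3.3]
gripper_width: 0.568
grasp_force: 48.6
```

Run:
```python
from h import *
o,pc,Rc=cur();print(pc,o['q'],o['joint_vel'],np.degrees(np.arctan2(Rc[1,1],Rc[0,1])))
D=lambda a:ori(-up,np.array([np.cos(a),np.sin(a),0]))
go(np.array([.62,-.25,.45]),D(np.radians(-73)))
```

```text
[ 0.26003577 -0.62934915  0.48164688] [ 1.68433277  0.59221249 -1.16725946  1.02535468  0.55741618  1.8124214
 -0.53418678] [-0.42687202  0.03288115  0.04430906 -0.10272813  0.03454587  0.03794663
 -0.33177065] -72.95950741227638
shift mm [ 455.3 -257.3   31.8] turn deg [ 0.2 -0.1  0. ]
```

>>> {"method": "step_arm", "body": {"increments": [[[-1,20,-10,0,0,0,0],[-1,50,-26,2,0,0,0],[-1,84,-45,4,0,0,0],[-1,118,-64,7,0,0,0],[-1,152,-84,9,0,0,0],[-1,186,-104,12,0,0,0],[-1,220,-122,14,0,0,0],[-1,254,-142,16,0,0,0],[-1,288,-162,18,0,0,0],[-1,322,-182,20,0,0,0]]]}}

```text
t: 18.2
eef_pos: [0.5147, -0.3597, 0.4621]
tool_rot: [0.002, 0.989, 0.148, 0.001]
contact_force: [0.4, 0.0, -2.8]
gripper_width: 0.576
grasp_force: 48.6
```

Run:
```python
from h import *
o,pc,Rc=cur();print(pc,o['q'],o['joint_vel'])
D=lambda a:ori(-up,np.array([np.cos(a),np.sin(a),0]))
go(np.array([.65,-.2,.45]),D(np.radians(-65)))
go(np.array([.65,-.0,.45]),D(np.radians(-45)))
```

```text
[ 0.51468997 -0.35965953  0.46211731] [ 1.24593101  0.50108746 -1.20605727  1.2169748   0.47348874  1.71062517
 -1.11503838] [-0.86234792  0.08516721  0.07530209 -0.07599075  0.06881868 -0.00361009
 -0.75161293]
shift mm [ 176.1 -113.1   12. ] turn deg [ 0.3 -0.1 -8. ]
shift mm [ 234.6 -304.4   11.3] turn deg [  0.3  -0.1 -28. ]
```

>>> {"method": "step_arm", "body": {"increments": [[[-1,24,-24,1,0,0,-2],[-1,50,-52,2,0,0,-4],[-1,78,-82,4,0,0,-7],[-1,106,-114,5,0,0,-10],[-1,132,-146,7,0,0,-13],[-1,156,-178,8,0,0,-16],[-1,178,-212,9,0,0,-19],[-1,198,-244,10,0,0,-22],[-1,216,-276,11,0,0,-25],[-1,235,-304,11,0,0,-28]]]}}

```text
t: 19.03
eef_pos: [0.6492, 0.0012, 0.4503]
tool_rot: [0.002, 0.923, 0.385, 0.001]
contact_force: [0.5, -0.2, -2.9]
gripper_width: 0.571
grasp_force: 48.6
```

Run:
```python
from h import *
o,pc,Rc=cur();print(pc,o['q'],o['joint_vel'])
go(np.array([.61,.17,.40]),G@Ro.from_euler('y',20,degrees=True).as_matrix())
go(cradle(.0167-.16,0,.046)+[0,0,.05],G)
```

```text
[0.64917634 0.00124165 0.45029306] [ 0.61697566  0.5732229  -1.26307931  1.18380394  0.55558664  1.73537871
 -1.27115009] [-0.82635424  0.22370692  0.03387068 -0.30897866  0.23134137  0.15126355
  0.0094041 ]
shift mm [  92.3 -146.8   49.7] turn deg [ -2.7 -24.9 -13.3]
shift mm [  24.9 -145.9  220.8] turn deg [ -5.1 -44.8 -12.8]
```

>>> {"method": "step_arm", "body": {"increments": [[[-1,8,-12,3,0,-1,-1],[-1,18,-28,8,0,-4,-2],[-1,30,-46,13,-1,-7,-4],[-1,42,-66,19,-1,-10,-6],[-1,54,-86,26,-1,-13,-8],[-1,66,-106,33,-2,-17,-10],[-1,76,-122,40,-2,-20,-11],[-1,85,-136,45,-3,-23,-12],[-1,92,-147,50,-3,-25,-13],[-1,92,-147,50,-3,-25,-13]]]}}

```text
t: 19.87
eef_pos: [0.6093, 0.1713, 0.398]
tool_rot: [0.109, 0.851, 0.477, -0.19]
contact_force: [-0.1, 1.0, -4.1]
gripper_width: 0.572
grasp_force: 48.5
```

Run:
```python
from h import *
o,pc,Rc=cur();print(pc,o['q'],o['joint_vel'])
go(np.array([.61,.17,.40]),G@Ro.from_euler('y',20,degrees=True).as_matrix())
go(cradle(.0167-.16,0,.046)+[0,0,.05],G)
go(cradle(.0167-.16,0,.046),G)
```

```text
[0.60934267 0.17132545 0.39801962] [-0.34009809  0.54974316 -0.27858651  1.09559975  0.34018607  1.91108501
 -1.10796694] [-0.69699009 -0.01126398  0.99143589 -0.05097884 -0.29724819  0.00936283
  0.25120547]
shift mm [-1.6  1.3 -1.4] turn deg [ 0.2  0.3 -0.2]
shift mm [ 11.9 -13.4 181.4] turn deg [  0.1 -19.7  -0.2]
shift mm [ 33.2 -13.6 226.6] turn deg [  0.1 -19.7  -0.2]
```

The q6 limit unwound the elbow as planned, and q3 is now -0.28. I'll continue to the pre-place pose.

>>> {"method": "step_arm", "body": {"increments": [[[-1,1,-1,12,0,-1,0],[-1,2,-3,30,0,-3,0],[-1,4,-5,52,0,-5,0],[-1,5,-7,75,0,-8,0],[-1,7,-9,98,0,-11,0],[-1,8,-10,120,0,-14,0],[-1,10,-12,142,0,-16,0],[-1,11,-13,162,0,-18,0],[-1,12,-13.4,181,0,-19.7,0],[-1,12,-13.4,181,0,-19.7,0]]]}}

```text
t: 20.7
eef_pos: [0.5629, 0.1158, 0.2262]
tool_rot: [0.188, 0.806, 0.449, -0.336]
contact_force: [-0.8, -0.9, -4.2]
gripper_width: 0.573
grasp_force: 48.5
```

Run:
```python
from h import *
o,pc,Rc=cur();print(pc,o['q'],o['joint_vel'])
go(cradle(.0167-.14,0,.046),G)
```

```text
[0.56288499 0.11578849 0.22616964] [-0.38040372  0.7171072  -0.24043542  1.34876486  0.45020129  1.84196882
 -1.22843818] [-0.00617131 -0.04711143  0.00046788 -0.0670882  -0.01241144  0.04228693
  0.0242414 ]
shift mm [37.2 -2.  49.8] turn deg [-0.2  0.3 -0.3]
```

```bash
cat >> h.py <<'E'
P0=np.array([.5072,.0287,.0636]); G0=Ro.from_quat([.806,.453,-.332,.187]).as_matrix()
E
python3 - <<'E'
from h import *
go(P0-.14*xc+.005*zc,G0)
E
```

```text
shift mm [37.1 -2.4 47.8] turn deg [-0.2  0.5 -0.3]
```

>>> {"method": "step_arm", "body": {"increments": [[[-1,4,0,5,0,0,0],[-1,10,-1,12,0,0,0],[-1,16,-1,20,0,0.2,0],[-1,23,-2,29,-0.1,0.3,-0.2],[-1,30,-2,38,-0.2,0.5,-0.3],[-1,35,-2.4,45,-0.2,0.5,-0.3],[-1,37,-2.4,48,-0.2,0.5,-0.3],[-1,37,-2.4,48,-0.2,0.5,-0.3],[-1,37,-2.4,48,-0.2,0.5,-0.3]]]}}

```text
t: 21.45
eef_pos: [0.5591, 0.1124, 0.1712]
tool_rot: [0.187, 0.808, 0.453, -0.328]
contact_force: [0.6, -0.3, -2.8]
gripper_width: 0.577
grasp_force: 48.7
```

Run:
```python
from h import *
from station import bot
o,pc,Rc=cur();print(pc,o['q'],o['contact_force'])
go(P0-.0*xc+.003*zc,G0)
c=bot.read_camera('wrist');cv2.imwrite('pics/w3.png',c['image'][:,:,::-1])
```

```text
[0.55914814 0.11237116 0.17116187] [-0.37385306  0.75152561 -0.24366876  1.41061141  0.45551475  1.73792593
 -1.26440921] [ 0.56206049 -0.26524989 -2.82832689]
shift mm [  1.9  -1.4 145.7] turn deg [ 0.2 -0.4 -0.2]
```

View pics/w3.png

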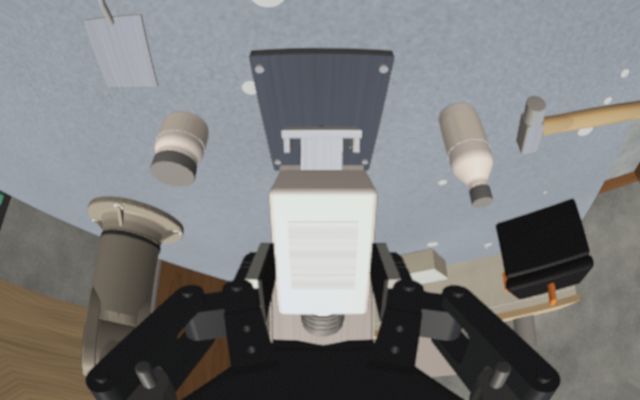

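The bottle sits in the hand exactly as before (x 270–375, y 170–315), with no slip. I'll lower it in now.

>>> {"method": "step_arm", "body": {"increments": [[[-1,0.5,-0.5,20,0,0,0],[-1,0.8,-0.8,45,0.1,-0.2,-0.1],[-1,1,-1,70,0.2,-0.4,-0.2],[-1,1,-1.4,95,0.2,-0.4,-0.2],[-1,1,-1.4,112,0.2,-0.4,-0.2],[-1,1,-1.4,124,0.2,-0.4,-0.2],[-1,1.5,-1.4,133,0.2,-0.4,-0.2],[-1,1.5,-1.4,138,0.2,-0.4,-0.2],[-1,1.9,-1.4,142,0.2,-0.4,-0.2],[-1,1.9,-1.4,143,0.2,-0.4,-0.2]]]}}

```text
t: 22.33
eef_pos: [0.5074, 0.0289, 0.0676]
tool_rot: [0.187, 0.806, 0.453, -0.332]
contact_force: [-0.5, 0.5, -3.7]
gripper_width: 0.568
grasp_force: 48.7
```

Run:
```python
from h import *
o,pc,Rc=cur();print(pc,o['contact_force'],Rc.T@o['contact_force'])
go(P0,G0)
```

```text
[0.50738939 0.02890292 0.067609  ] [-0.46026984  0.49454332 -3.68290287] [ 2.72299409 -0.65163981  2.4861343 ]
shift mm [ 2.6 -0.1  3. ] turn deg [-0. -0.  0.]
```

>>> {"method": "step_arm", "body": {"increments": [[[-1,0,0,1,0,0,0],[-1,0,0,2,0,0,0],[-1,1,0,2.5,0,0,0],[-1,1.5,0,2.5,0,0,0],[-1,2,0,2.5,0,0,0],[-1,2.5,0,2.5,0,0,0],[-1,2.5,0,2.5,0,0,0]]]}}

```text
t: 22.92
eef_pos: [0.5072, 0.0288, 0.0641]
tool_rot: [0.187, 0.806, 0.453, -0.332]
contact_force: [0.0, 1.0, -2.3]
gripper_width: 0.574
grasp_force: 49.2
```

Run:
```python
from h import *
o,pc,Rc=cur();print(pc,o['contact_force'],Rc.T@o['contact_force'])
go(P0,G0)
```

```text
[0.50724294 0.02882889 0.06409399] [ 0.00965607  1.00385884 -2.2749643 ] [ 2.21473508 -0.51385699  1.00706897]
shift mm [0.3 0.  0.4] turn deg [-0. -0.  0.]
```

>>> {"method": "step_arm", "body": {"increments": [[[-1,0.4,0,0.4,0,0,0],[-1,0.8,0,0.8,0,0,0],[-1,1,0,1,0,0,0],[-1,1,0,1,0,0,0]]]}}

```text
t: 23.25
eef_pos: [0.5072, 0.0288, 0.0636]
tool_rot: [0.187, 0.806, 0.453, -0.332]
contact_force: [-0.4, 2.6, 4.8]
gripper_width: 0.572
grasp_force: 50.6
```

>>> {"method": "step_arm", "body": {"increments": [[[0.4,0,0,0,0,0,0],[0.5,0,0,0,0,0,0],[0.6,0,0,0,0,0,0],[1,0,0,0,0,0,0],[1,0,0,0,0,0,0],[1,0,0,0,0,0,0],[1,0,0,0,0,0,0],[1,0,0,0,0,0,0]]]}}

```text
t: 23.92
eef_pos: [0.507, 0.0285, 0.0626]
tool_rot: [0.187, 0.806, 0.453, -0.332]
contact_force: [-0.3, 0.2, -0.0]
gripper_width: 0.999
grasp_force: 0.0
```

>>> {"method": "step_arm", "body": {"increments": [[[1,0,0,-8,0,0,0],[1,0,0,-22,0,0,0],[1,0,0,-42,0,0,0],[1,0,0,-66,0,0,0],[1,0,0,-92,0,0,0],[1,0,0,-118,0,0,0],[1,0,0,-144,0,0,0],[1,0,0,-165,0,0,0],[1,0,0,-175,0,0,0]]]}}

```text
t: 24.67
eef_pos: [0.5723, 0.1367, 0.189]
tool_rot: [0.186, 0.806, 0.454, -0.33]
contact_force: [-0.2, 0.6, 0.9]
gripper_width: 1.0
grasp_force: 0.0
```

```bash
cat >> h.py <<'E'
def rk(x,y,z): return O+x*xr+y*yr+z*up
def bar(th): return rk(.105-.167*np.cos(th),0,.143+.167*np.sin(th))
def T(a): return G@Ro.from_euler('y',45+a,degrees=True).as_matrix()
E
python3 - <<'E'
from h import *
from station import bot
o,pc,Rc=cur();print(pc,o['q'])
go(np.array([.60,.19,.42]),T(0));go(np.array([.57,.10,.44]),T(15))
c=bot.read_camera('wrist');cv2.imwrite('pics/w4.png',c['image'][:,:,::-1])
E
```

```text
[0.57234892 0.13668804 0.18897163] [-0.39945415  0.77145704 -0.24281156  1.32895244  0.44760753  1.80193302
 -1.25284336]
shift mm [-119.4   -3.8 -206.6] turn deg [ 0.1 44.6  0. ]
shift mm [-199.4   17.3 -156. ] turn deg [ 0.1 59.6  0.1]
```

View pics/w4.png

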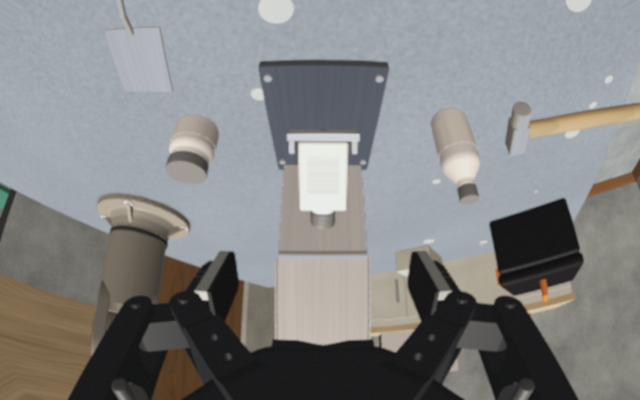

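The bottle is seated in the cradle at (323,177), cap up as before. I'll rise and shut the fingers next.

>>> {"method": "step_arm", "body": {"increments": [[[-1,-8,0,-16,0,3,0],[-1,-20,0,-38,0,8,0],[-1,-32,-1,-60,0,13,0],[-1,-44,-1,-82,0,18,0],[-1,-58,-2,-104,0,23,0],[-1,-72,-2,-126,0,28,0],[-1,-84,-3,-148,0,33,0],[-1,-97,-3,-170,0,38,0],[-1,-110,-4,-190,0,42,0],[-1,-119,-4,-207,0,45,0]]], "force": 30}}

```text
t: 25.55
eef_pos: [0.5995, 0.1871, 0.4199]
tool_rot: [-0.001, 0.872, 0.489, 0.004]
contact_force: [0.9, -0.3, 0.4]
gripper_width: -0.003
grasp_force: 0.0
```

Run:
```python
from h import *
o,pc,Rc=cur();print(pc,o['q'],bar(1.85),rk(.185,0,.42),rk(.185,0,.285))
go(rk(.08,0.02,.42),T(10));go(rk(.185,0,.41),T(20))
```

```text
[0.59952844 0.18706497 0.41985522] [-0.12791517  0.30780155 -0.3728104   1.33917685  0.10877977  1.50727357
 -1.0396726 ] [ 0.44954037 -0.06684342  0.30353296] [ 0.43188896 -0.09587488  0.42      ] [ 0.43188896 -0.09587488  0.285     ]
shift mm [-223.8   24.3   -1.8] turn deg [ 0.1  9.6 -0.1]
shift mm [-328.9    4.6    7.4] turn deg [ 0.1 19.6 -0.1]
```

>>> {"method": "step_arm", "body": {"increments": [[[-1,-15,1,0,0,1,0],[-1,-40,3,0,0,3,0],[-1,-70,4,0,0,5,0],[-1,-105,5,1,0,7,0],[-1,-140,5,2,0,9,0],[-1,-175,5,3,0,11,0],[-1,-210,5,4,0,13,0],[-1,-245,5,5,0,15,0],[-1,-275,5,6,0,17,0],[-1,-300,5,7,0,19,0]]]}}

```text
t: 26.38
eef_pos: [0.4457, -0.073, 0.4088]
tool_rot: [-0.082, 0.86, 0.482, 0.146]
contact_force: [0.9, 0.1, -0.9]
gripper_width: -0.001
grasp_force: 0.0
```

Run:
```python
from h import *
o,pc,Rc=cur();print(pc,o['q'],o['contact_force'])
go(rk(.185,0,.40),T(20));go(rk(.185,0,.285),T(20))
```

```text
[ 0.44566711 -0.07295476  0.40878855] [ 0.37961294 -0.08256856 -0.09746069  1.83275224 -0.34369776  1.31378385
 -0.19295264] [ 0.89566588  0.12115805 -0.90251728]
shift mm [-28.1   0.2  -0.5] turn deg [ 0.1  0.7 -0.2]
shift mm [-66.1   0.3 108. ] turn deg [ 0.1  0.7 -0.2]
```

>>> {"method": "step_arm", "body": {"increments": [[[-1,-15,0,0,0,0,0],[-1,-32,0,0,0,0,0],[-1,-38,0,16,0,0.7,0],[-1,-46,0,38,0,0.7,0],[-1,-54,0,60,0,0.7,0],[-1,-61,0,80,0,0.7,0],[-1,-66,0,96,0,0.7,0],[-1,-70,0,106,0,0.7,0],[-1,-70,0,108,0,0.7,0]]]}}

```text
t: 27.13
eef_pos: [0.4301, -0.0964, 0.282]
tool_rot: [-0.086, 0.859, 0.482, 0.149]
contact_force: [-1.0, 0.1, -0.7]
gripper_width: 0.003
grasp_force: 0.0
```

Run:
```python
from h import *
from station import bot
o,pc,Rc=cur();print(pc,o['q'],o['contact_force'],(pc-O)@xr,(pc-O)@yr)
for x,z in((.16,.29),(.13,.292),(.10,.294),(.06,.292)): go(rk(x,0,z),T(20))
c=bot.read_camera('wrist');cv2.imwrite('pics/w5.png',c['image'][:,:,::-1])
c=bot.read_camera('scene');cv2.imwrite('pics/s5.png',cv2.resize(c['image'][40:240,250:450,::-1],None,fx=3,fy=3))
```

```text
[ 0.43012526 -0.09640734  0.28200307] [ 0.40782926 -0.00842429 -0.06013224  2.04926126 -0.39106924  1.06736166
 -0.01578571] [-1.04111704  0.0836886  -0.69527419] 0.18637123695369953 -0.0012303917249284824
shift mm [27.5  1.2  1.4] turn deg [-0.2  0.2 -0.2]
shift mm [56.4  1.1  9.7] turn deg [-0.2  0.2 -0.2]
shift mm [85.3  1.1 18. ] turn deg [-0.2  0.2 -0.2]
shift mm [122.3   1.   33.5] turn deg [-0.2  0.2 -0.2]
```

View pics/s5.png

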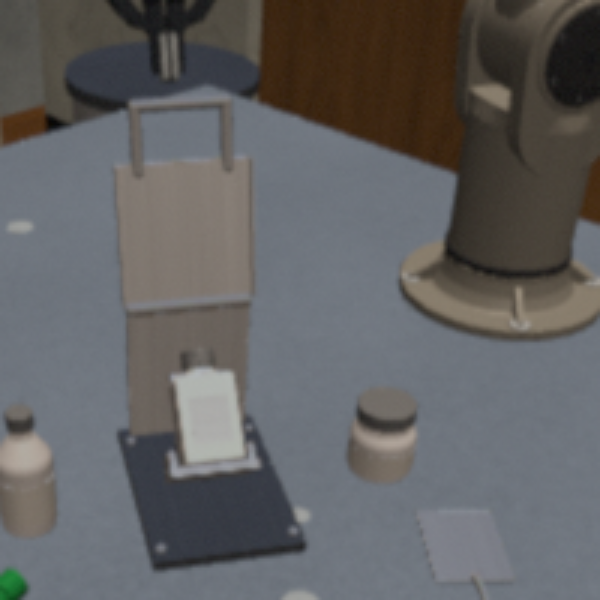

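The scene shows the bottle seated at crop (208,415) and the bar at (180,103). The fingertips are at (170,78), which looks a bit high for where I expect them, so I'll check the projection.

Run:
```python
from h import *
d=pickle.load(open('c0.pkl','rb'));S=d['scene']
o,pc,Rc=cur()
for X in(pc,pc-.019*Rc[:,2],bar(1.85)): u=proj(S,X);print(u,(u-[250,40])*3)
```

```text
[307.15747644  77.72579563] [171.47242933 113.17738689]
[306.65794435  69.86696348] [169.97383304  89.60089043]
[310.03043393  74.86563166] [180.0913018  104.59689497]
```

Run:
```python
import cv2
im=cv2.imread('pics/s5.png');a=im[1::3,1::3]
for r in range(8,46): print(r*3,' '.join('%3d'%int(v) for v in a[r,46:72].mean(axis=1)))
```

```text
24  33  28  27  29  28  30  28  32  26  19  21  24  26  30  29  30  38  48  55  68  71  73  75  75  72  69
27  43  39  32  27  27  26  26  28  31  29  25  29  27  27  28  38  55  68  69  73  72  74  73  73  71  70
30  67  59  41  24  27  24  29  38  46  44  42  53  47  30  32  51  70  75  74  73  73  72  72  72  71  71
33  75  71  60  37  27  24  36  62  77  63  64  85  79  44  35  58  73  73  74  71  73  72  74  73  73  74
36  75  73  69  48  28  27  43  78  99  79  72 101  95  52  38  60  74  75  72  70  73  77  75  76  74  75
39  72  71  68  49  30  25  41  81 103  83  69 105 106  60  34  58  70  73  71  69  73  74  76  76  75  77
42  67  64  63  51  33  23  36  73 102  90  71 104 106  60  33  49  64  67  66  68  69  70  72  73  74  73
45  61  62  60  52  28  24  33  70 103  93  73 105 105  61  34  46  61  62  61  62  62  63  62  66  66  69
48  62  62  61  52  31  26  32  68 105  97  71 100 105  64  34  46  58  62  61  62  59  59  61  62  61  62
51  61  61  62  56  34  27  31  64 104 103  74  93 103  67  34  45  58  60  61  60  61  62  63  61  61  61
54  61  61  63  57  34  21  30
[... 2277 characters left out ...]
 117 118 118 117 118 117 117 117 116 117 118 118 117
120 100 114 118 117 118 118 119 116 117 117 116 117 117 118 117 118 117 116 117 118 117 117 117 117 117 118
123 101 114 118 117 117 117 115 117 118 117 118 117 117 117 116 116 116 118 118 116 118 117 118 117 117 119
126 100 109 117 117 117 116 115 116 116 118 117 117 117 117 116 117 118 117 117 117 118 118 117 116 117 117
129  98 102 113 116 117 116 115 115 116 116 116 117 117 117 116 116 117 116 116 117 116 116 118 119 118 118
132  98 103 115 117 116 117 115 117 115 115 116 116 116 115 116 117 117 116 116 116 116 116 117 117 118 118
135  99 103 114 116 116 118 117 118 116 116 117 116 118 116 117 116 117 117 116 116 115 117 118 117 117 117
```

Run:
```python
from h import *
from station import bot
d=pickle.load(open('c0.pkl','rb'));S=d['scene']
for k in(0,13,32):print(proj(S,np.array([.2005,-.6439,.2036+k/1e3])))
a=d['scene']['image'].mean(axis=2)
for r in range(20,46): print(r,' '.join('%3d'%v for v in a[r,234:276]))
c=bot.read_camera('scene');print(np.abs(c['R']-S['R']).max(),c['t']-S['t'])
```

```text
[255.40657474  46.99320028]
[255.12465283  43.48663861]
[254.7070039   38.29189595]
20 135  95  47  25  20  17  19  17  17  18  13  24  42  72  79  79  79  78  70  61  56  59  54  32  20  26  29  26  18  16  18  20  14  14  15  14  37  63  72  72  73  72
21 114  97  70  57  41  25  17  11  14  19  21  35  62  81  86  84  85  85  83  83  81  81  76  44  21  14  25  26  23  12  12  15  19  23  19  22  30  58  72  74  73  72
22 102 100  99  93  76  48  27  13  17  17  28  55  76  85  84  83  85  87  86  87  87  86  81  65  49  29  21  23  25  17  17  13  19  20  31  27  29  52  69  73  73  72
23 102 102 103 103  97  76  47  32  25  26  35  63  80  84  86  85  85  87  88  86  88  87  88  82  75  51  27  16  19  24  17  16  17  16  24  28  31  52  69  71  72  73
24 104 102 104 103 102  94  69  49  43  26  21  45  68  85  88  87  87  87  88  88  87  86  86  84  84  68  40  23  21  22  23  18  18  22  21  22  36  60  71  73  74  72
25 101 101 103 102 103  97  74  53  39  23  14  27  59  83  88  88  87  89  89  87  85  86  84  84  84  79  61  35  22  20  22  14  15  22  27  39  53  68  72  7
[... 2744 characters left out ...]
4
42 104 104 103 104 103 105 105 104 104 105 104 100  86  79  78  77  79  75  75  76  78  79  80  81  80  76  78  79  75  73  75  72  75  74  75  75  75  76  74  77  74  73
43 103 103 104 103 103 104 104 104 104 106 105  99  88  80  78  77  78  76  79  76  79  79  78  80  78  79  79  79  78  74  75  73  73  74  74  75  76  77  78  75  76  73
44 103 103 104 104 104 103 104 104 105 104 104 101  91  81  78  76  76  76  77  78  79  78  77  80  79  81  80  78  78  76  76  73  74  74  75  75  77  78  77  75  76  71
45 103 103 103 104 104 104 103 103 104 104 103 102  92  81  78  78  77  76  78  79  79  77  77  78  81  80  80  82  79  75  73  75  73  73  74  75  76  77  75  77  74  72
0.0 [0. 0. 0.]
```

The tips appear about 27 mm short of the reported TCP in both images. Pushing lower, around z 0.25, is safe either way, so I'll descend a little and push slowly while watching the force.

>>> {"method": "step_arm", "body": {"increments": [[[-1,-3,1,9,0,0,0],[-1,-7,1,20,0,0,0],[-1,-11,1,30,0,0,0],[-1,-6,1,32,0,0,0],[-1,-1,1,33.5,0,0,0],[-1,4,1,35.5,0,0,0],[-1,8,1,37,0,0,0],[-1,12,1,38.5,0,0,0],[-1,15,1,39.5,0,0,0]]]}}

```text
t: 28.03
eef_pos: [0.4478, -0.0729, 0.2529]
tool_rot: [-0.084, 0.858, 0.483, 0.151]
contact_force: [-0.0, -0.0, -0.3]
gripper_width: 0.001
grasp_force: 0.0
```

```bash
cat > st.py <<'E'
from h import *
from station import bot
np.set_printoptions(precision=4,suppress=True)
o,pc,Rc=cur();d=pc-O;f=np.array(o['contact_force']);print('rk',d@xr,d@yr,d[2],'F',f@xr,f@yr,f[2],'q',o['q'],o['t'])
S=bot.read_camera('scene');im=S['image'];u=proj(S,bar(1.85))
E
python3 st.py
```

```text
rk 0.157062965369598 0.0016375688675777655 0.25285974455661875 F 0.03406102390525542 -0.020854634017729613 -0.33084418001209853 q [ 0.372   0.03   -0.0931  2.0811 -0.4047  0.9744 -0.0466] 28.0333
```

>>> {"method": "step_arm", "body": {"increments": [[[-1,3,0,1,0,0,0],[-1,6.5,0,2,0,0,0],[-1,10,0,3.5,0,0,0],[-1,14,0,5,0,0,0],[-1,18,0,6.5,0,0,0],[-1,22,0,8,0,0,0],[-1,26,0,9,0,0,0]]]}}

```text
t: 28.67
eef_pos: [0.4617, -0.0497, 0.2528]
tool_rot: [-0.085, 0.859, 0.483, 0.151]
contact_force: [-1.0, -0.9, -0.3]
gripper_width: 0.003
grasp_force: 0.6
```

```bash
python3 st.py
```

```text
rk 0.13003985583025998 0.0014997502678688814 0.2527730904278074 F 1.2451400769613616 -0.40198166536391894 -0.27871782981772075 q [ 0.3379  0.039  -0.122   2.0717 -0.3998  0.9536 -0.1095] 28.6667
```

>>> {"method": "step_arm", "body": {"increments": [[[-1,5,0,2,0,0,0],[-1,10,0,4,0,0,0],[-1,15,0,5.5,0,0,0],[-1,20,0,7,0,0,0],[-1,25,0,9,0,0,0],[-1,30,0,11,0,0,0],[-1,35,0,12.5,0,0,0],[-1,40,0,14.5,0,0,0],[-1,45,0,16,0,0,0],[-1,50,0,18,0,0,0]]]}}

```text
t: 29.55
eef_pos: [0.4891, -0.0041, 0.2526]
tool_rot: [-0.085, 0.859, 0.483, 0.15]
contact_force: [-0.8, -1.4, -1.8]
gripper_width: 0.002
grasp_force: 1.0
```

```bash
python3 st.py
```

```text
rk 0.07690139972589381 0.0012132570159638706 0.25263936471300813 F 1.6424593029567616 0.041971519961669694 -1.8237807377763047 q [ 0.2708  0.0649 -0.174   2.0445 -0.3827  0.9151 -0.2314] 29.55
```

>>> {"method": "step_arm", "body": {"increments": [[[-1,4,0,4,0,0,0],[-1,8,0,8,0,0,0],[-1,12,0,12,0,0,0],[-1,16,0,16.5,0,0,0],[-1,19.5,0,21.5,0,0,0],[-1,22.5,0,26,0,0,0],[-1,25.5,0,30,0,0,0],[-1,28,0,33.5,0,0,0],[-1,30.5,0,38,0,0,0],[-1,33,0,43,0,0,0]]]}}

```text
t: 30.43
eef_pos: [0.5132, 0.0347, 0.2235]
tool_rot: [-0.085, 0.859, 0.483, 0.151]
contact_force: [-0.9, -1.3, 0.2]
gripper_width: -0.004
grasp_force: 0.0
```

```bash
python3 st.py
```

```text
rk 0.03121295684160973 0.0016711431714367727 0.22354313003315823 F 1.5952366780400202 -0.09901699269630815 0.22732631181150798 q [ 0.2105  0.1275 -0.2136  2.0479 -0.3714  0.819  -0.3107] 30.4333
```

Run:
```python
from h import *
from station import bot
o,pc,Rc=cur()
s=bot.read_camera('scene');t=bot.read_camera('top');pickle.dump({'scene':s,'top':t},open('c1.pkl','wb'))
a=cv2.resize(s['image'][50:200,260:360,::-1],None,fx=4,fy=4,interpolation=2);b=cv2.resize(t['image'][165:315,300:400,::-1],None,fx=4,fy=4,interpolation=2)
cv2.imwrite('pics/m.png',np.hstack([a,b]))
print((proj(s,pc)-[260,50])*4,(proj(t,pc)-[300,165])*4+[400,0])
for th in(40,50,60,70,80):X=bar(np.radians(th));print(th,(proj(s,X)-[260,50])*4,(proj(t,X)-[300,165])*4+[400,0])
```

```text
[239.49205976 308.4594338 ] [530.81106619 209.5969901 ]
40 [264.42209696 306.60814299] [437.67835557 150.42432431]
50 [256.69764671 255.1869929 ] [476.45682533 170.88821759]
60 [247.51485774 208.59619396] [522.78091483 196.50745945]
70 [237.34925531 168.87614075] [574.96820567 226.41284841]
80 [226.70569252 137.50628211] [630.78490384 259.36760431]
```

View pics/m.png

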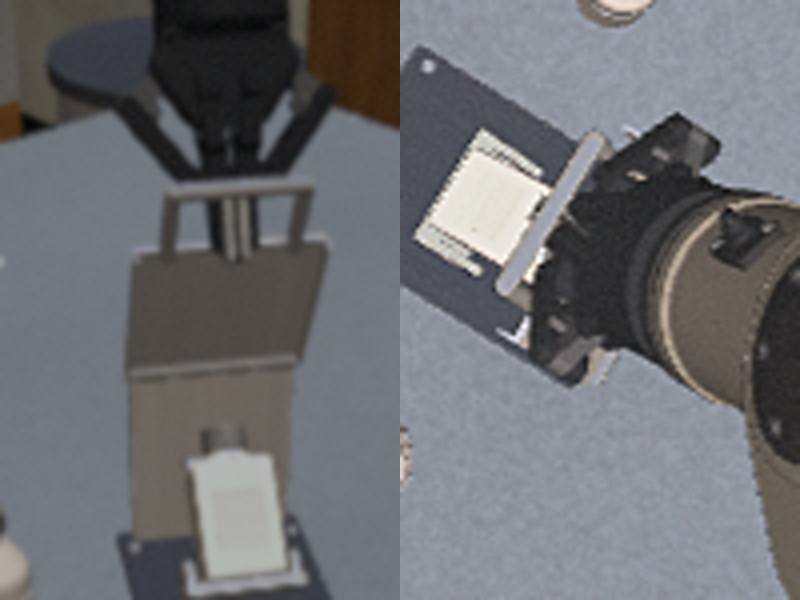

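In the combined view (scene left, top right) the bar is at (240,185) and (553,213), so the cover is at about 66°. The fingers pass through the loop behind the bar. The tips are at (237,260), so they really end about 28 mm short of the TCP. I'll back out along the tool and then press the bar from above.

>>> {"method": "step_arm", "body": {"increments": [[[-1,-3,0,-5,0,0,0],[-1,-3,0,-20,0,0,0],[-1,-3,0,-40,0,0,0],[-1,-3,0,-60,0,0,0],[-1,-2,0,-80,0,0,0],[-1,6,-1,-79,0,0,0],[-1,16,-1,-76,0,0,0],[-1,26,-1.5,-72,0,0,0],[-1,29,-1.5,-70,0,0,0],[-1,29,-1.5,-70,0,0,0]]]}}

```text
t: 31.42
eef_pos: [0.5131, 0.0401, 0.2982]
tool_rot: [-0.086, 0.858, 0.484, 0.15]
contact_force: [-0.6, -0.5, -0.2]
gripper_width: 0.004
grasp_force: 0.0
```

```bash
cat > bar.py <<'E'
# bar angle from the bright bar strip in the scene image, sampled along the hinge-plane midline
from h import *
from station import bot
s=bot.read_camera('scene');im=s['image']
E
python3 st.py
```

```text
rk 0.026599619434732245 -0.001264488226726662 0.29817734415281466 F 0.7764383630542501 -0.2883358539521421 -0.21168183504202714 q [ 0.2093  0.0532 -0.2148  1.9484 -0.343   0.9852 -0.3792] 31.4167
```

>>> {"method": "step_arm", "body": {"increments": [[[-1,-4,1,10,0,0,0],[-1,-8,1,18,0,0,0],[-1,-8.8,1,21.3,0,0,0],[-1,-5,1,25,0,0,0],[-1,-1,1,29.5,0,0,0],[-1,3.2,1,34.1,0,0,0],[-1,7.5,1,40,0,0,0],[-1,11.5,1,46,0,0,0]]]}}

```text
t: 32.13
eef_pos: [0.5288, 0.0612, 0.2602]
tool_rot: [-0.085, 0.858, 0.483, 0.151]
contact_force: [0.9, 0.6, 3.1]
gripper_width: -0.003
grasp_force: 1.0
```

```bash
python3 st.py
```

```text
rk 0.0004688827671716266 0.0011995155717312617 0.26018837038222953 F -0.967004523024562 0.4230205953189266 3.06646339384776 q [ 0.1761  0.1105 -0.2366  1.9767 -0.3374  0.8831 -0.4101] 32.1333
```

>>> {"method": "step_arm", "body": {"increments": [[[-1,4,0,6,0,0,0],[-1,8,0,12,0,0,0],[-1,11,0,18,0,0,0],[-1,14,0,25,0,0,0],[-1,17.5,0,31.5,0,0,0],[-1,20.5,0,38,0,0,0],[-1,23,0,45,0,0,0],[-1,25,0,52,0,0,0],[-1,27,0,59,0,0,0],[-1,28.3,0,66,0,0,0]]]}}

```text
t: 33.02
eef_pos: [0.5538, 0.1026, 0.207]
tool_rot: [-0.085, 0.859, 0.483, 0.151]
contact_force: [0.6, 0.2, 1.3]
gripper_width: -0.001
grasp_force: 0.4
```

```bash
python3 st.py
```

```text
rk -0.04788767599882978 0.0010221043685359227 0.20704543374511136 F -0.5003450907224164 0.41536419955417525 1.2843332083345962 q [ 0.1074  0.211  -0.2661  1.9903 -0.3119  0.7461 -0.4847] 33.0167
```

>>> {"method": "step_arm", "body": {"increments": [[[-1,0.8,0,6,0,0,0],[-1,1.4,0,12,0,0,0],[-1,2,0,18,0,0,0],[-1,2.4,0,24,0,0,0],[-1,2.6,0,29,0,0,0],[-1,2.2,0,35,0,0,0],[-1,1.8,0,41,0,0,0],[-1,1.2,0,47,0,0,0],[-1,0.8,0,53,0,0,0],[-1,0.2,0,58,0,0,0]]]}}

```text
t: 33.9
eef_pos: [0.5638, 0.1191, 0.1524]
tool_rot: [-0.085, 0.859, 0.483, 0.15]
contact_force: [0.1, -1.0, 0.4]
gripper_width: 0.003
grasp_force: 0.3
```

```bash
python3 st.py
```

```text
rk -0.06726336223403348 0.0010326098222927017 0.15239506169040856 F 0.780613563745552 0.6099183252786067 0.40642756603222924 q [ 0.0774  0.2995 -0.2764  2.0206 -0.3073  0.6214 -0.4928] 33.9
```

>>> {"method": "step_arm", "body": {"increments": [[[-1,-1,0,5,0,0,0],[-1,-2,0,9,0,0,0],[-1,-3.4,0,14,0,0,0],[-1,-4.4,0,18,0,0,0],[-1,-5.6,0,22,0,0,0],[-1,-6.6,0,25,0,0,0]]]}}

```text
t: 34.45
eef_pos: [0.5651, 0.1211, 0.1269]
tool_rot: [-0.085, 0.859, 0.483, 0.151]
contact_force: [0.5, 0.5, -0.3]
gripper_width: -0.002
grasp_force: 0.2
```

```bash
python3 st.py
python3 - <<'E'
from h import *
from station import bot
s=bot.read_camera('scene');t=bot.read_camera('top');pickle.dump({'scene':s,'top':t},open('c2.pkl','wb'))
# scan the bar away from the finger: at y=+-28 mm, brightness along the arc angle
for n,c in(('s',s),('t',t)):
  for y in(-.028,.028):
    print(n,y,[(a,int(c['image'][tuple(np.round(proj(c,bar(np.radians(a))+y*yr)).astype(int)[::-1])].mean())) for a in range(-6,34,2)])
E
```

```text
rk -0.06961893532108208 0.0010473395927178032 0.12694808449489317 F -0.6992517055106139 0.10769848319921267 -0.27279961390318763 q [ 0.0756  0.3388 -0.2815  2.0383 -0.3116  0.5649 -0.4803] 34.45
s -0.028 [(-6, 118), (-4, 120), (-2, 121), (0, 93), (2, 127), (4, 122), (6, 122), (8, 137), (10, 134), (12, 152), (14, 159), (16, 158), (18, 158), (20, 62), (22, 29), (24, 27), (26, 25), (28, 27), (30, 96), (32, 118)]
s 0.028 [(-6, 175), (-4, 175), (-2, 175), (0, 138), (2, 118), (4, 145), (6, 176), (8, 181), (10, 182), (12, 153), (14, 159), (16, 158), (18, 153), (20, 44), (22, 31), (24, 137), (26, 153), (28, 154), (30, 122), (32, 41)]
t -0.028 [(-6, 153), (-4, 153), (-2, 153), (0, 150), (2, 150), (4, 150), (6, 150), (8, 150), (10, 150), (12, 71), (14, 77), (16, 43), (18, 47), (20, 47), (22, 54), (24, 61), (26, 61), (28, 63), (30, 50), (32, 55)]
t 0.028 [(-6, 127), (-4, 127), (-2, 124), (0, 124), (2, 124), (4, 124), (6, 124), (8, 139), (10, 71), (12, 71), (14, 46), (16, 46), (18, 44), (20, 48), (22, 46), (24, 49), (26, 48), (28, 47), (30, 41), (32, 60)]
```

Run:
```python
from h import *
d=pickle.load(open('c2.pkl','rb'))
for n in('scene','top'):
  c=d[n]
  for y in(-.05,-.025,0,.025,.05):
    print(n,y,[(x,int(c['image'][tuple(np.round(proj(c,rk(x/1e3,y,.145))).astype(int)[::-1])].mean())) for x in range(-100,70,6)])
```

```text
scene -0.05 [(-100, 118), (-94, 118), (-88, 119), (-82, 120), (-76, 123), (-70, 122), (-64, 119), (-58, 120), (-52, 121), (-46, 121), (-40, 122), (-34, 121), (-28, 120), (-22, 92), (-16, 84), (-10, 110), (-4, 158), (2, 158), (8, 157), (14, 158), (20, 159), (26, 154), (32, 112), (38, 29), (44, 26), (50, 30), (56, 31), (62, 38), (68, 105)]
scene -0.025 [(-100, 118), (-94, 118), (-88, 118), (-82, 120), (-76, 119), (-70, 120), (-64, 95), (-58, 109), (-52, 134), (-46, 125), (-40, 123), (-34, 122), (-28, 124), (-22, 119), (-16, 98), (-10, 107), (-4, 86), (2, 36), (8, 32), (14, 54), (20, 35), (26, 31), (32, 26), (38, 27), (44, 24), (50, 22), (56, 30), (62, 36), (68, 74)]
scene 0 [(-100, 111), (-94, 65), (-88, 92), (-82, 96), (-76, 120), (-70, 122), (-64, 110), (-58, 110), (-52, 76), (-46, 101), (-40, 106), (-34, 108), (-28, 71), (-22, 75), (-16, 40), (-10, 30), (-4, 28), (2, 29), (8, 26), (14, 47), (20, 42), (26, 64), (32, 61), (38, 28), (44, 28), (50, 30), (56, 62), (62, 116), (68, 154)]
scene 0.025 [(-100, 180), (-94, 177), (-88, 175), (-82, 176), (-76, 176), (-70, 171), (-64, 138), (-58,
[... 1523 characters left out ...]
00), (56, 99), (62, 93), (68, 96)]
top 0.025 [(-100, 150), (-94, 146), (-88, 143), (-82, 144), (-76, 143), (-70, 143), (-64, 157), (-58, 89), (-52, 55), (-46, 48), (-40, 52), (-34, 91), (-28, 99), (-22, 59), (-16, 49), (-10, 78), (-4, 49), (2, 49), (8, 47), (14, 56), (20, 54), (26, 101), (32, 152), (38, 94), (44, 92), (50, 131), (56, 128), (62, 126), (68, 131)]
top 0.05 [(-100, 148), (-94, 142), (-88, 146), (-82, 151), (-76, 149), (-70, 139), (-64, 116), (-58, 111), (-52, 48), (-46, 53), (-40, 48), (-34, 46), (-28, 46), (-22, 118), (-16, 74), (-10, 97), (-4, 100), (2, 110), (8, 117), (14, 116), (20, 134), (26, 121), (32, 121), (38, 122), (44, 124), (50, 123), (56, 147), (62, 155), (68, 155)]
```

>>> {"method": "step_arm", "body": {"increments": [[[-1,-0.5,0,1.5,0,0,0],[-1,-1,0,3,0,0,0],[-1,-1.5,0,4.5,0,0,0]]]}}

```text
t: 34.85
eef_pos: [0.5657, 0.1213, 0.1237]
tool_rot: [-0.085, 0.859, 0.483, 0.151]
contact_force: [-9.3, -4.8, 22.9]
gripper_width: 0.004
grasp_force: 12.1
```

```bash
python3 st.py
```

```text
rk -0.07005339248722355 0.0015151931110999625 0.12371735407704432 F 8.914515835145838 -5.447059578142819 22.901976859504437 q [ 0.076   0.3442 -0.2824  2.0404 -0.3128  0.5565 -0.4775] 34.85
```

The force rose to 23 N against the hard stop, so the cover is closed. I'll back off.

>>> {"method": "step_arm", "body": {"increments": [[[-1,0,0,-3,0,0,0],[-1,2,0,-10,0,0,0],[-1,5,0,-25,0,0,0],[-1,8,0,-45,0,0,0],[-1,10,0,-70,0,0,0],[-1,10,0,-100,0,0,0],[-1,10,0,-130,0,0,0],[-1,10,0,-160,0,0,0],[-1,10,0,-185,0,0,0],[-1,10,0,-200,0,0,0]]]}}

```text
t: 35.73
eef_pos: [0.5352, 0.0702, 0.3178]
tool_rot: [-0.083, 0.859, 0.482, 0.152]
contact_force: [0.1, 0.8, -0.4]
gripper_width: 0.003
grasp_force: 0.0
```

```bash
python3 st.py
python3 - <<'E'
from h import *
from station import bot
c=bot.read_camera('scene')
prof=lambda c,X:int(c['image'][tuple(np.round(proj(c,X)).astype(int)[::-1])].mean())
for y in(-.05,-.02,0,.02,.05):
    print(y,[(x,prof(c,rk(x/1e3,y,.145))) for x in range(-76,10,4)])
E
```

```text
rk -0.01056779373804953 0.002030720848279674 0.3177535588143067 F -0.7758090179722685 -0.32895967567889384 -0.4312818677699153 q [ 0.1604  0.0691 -0.235   1.8873 -0.3153  0.9993 -0.4729] 35.7333
-0.05 [(-76, 118), (-72, 118), (-68, 117), (-64, 118), (-60, 118), (-56, 116), (-52, 117), (-48, 118), (-44, 118), (-40, 119), (-36, 117), (-32, 114), (-28, 114), (-24, 103), (-20, 90), (-16, 97), (-12, 139), (-8, 153), (-4, 154), (0, 154), (4, 154), (8, 154)]
-0.02 [(-76, 115), (-72, 110), (-68, 90), (-64, 102), (-60, 124), (-56, 130), (-52, 130), (-48, 122), (-44, 116), (-40, 118), (-36, 119), (-32, 118), (-28, 120), (-24, 117), (-20, 114), (-16, 118), (-12, 152), (-8, 157), (-4, 156), (0, 156), (4, 156), (8, 155)]
0 [(-76, 116), (-72, 112), (-68, 117), (-64, 103), (-60, 122), (-56, 135), (-52, 148), (-48, 158), (-44, 173), (-40, 175), (-36, 177), (-32, 178), (-28, 177), (-24, 178), (-20, 171), (-16, 148), (-12, 149), (-8, 156), (-4, 154), (0, 155), (4, 155), (8, 153)]
0.02 [(-76, 171), (-72, 164), (-68, 124), (-64, 103), (-60, 122), (-56, 134), (-52, 151), (-48, 166), (-44, 168), (-40, 168), (-36, 171), (-32, 176), (-28, 177), (-24, 178), (-20, 172), (-16, 150), (-12, 144), (-8, 152), (-4, 155), (0, 155), (4, 155), (8, 155)]
0.05 [(-76, 74), (-72, 78), (-68, 90), (-64, 87), (-60, 86), (-56, 96), (-52, 94), (-48, 94), (-44, 96), (-40, 96), (-36, 95), (-32, 99), (-28, 97), (-24, 96), (-20, 97), (-16, 116), (-12, 150), (-8, 155), (-4, 155), (0, 154), (4, 152), (8, 153)]
```

The bar profile is centred near x = -61 mm against -62 expected when closed. The arm is clear of the rack, so I'll hand in.

```bash
python3 -c "
from station import bot
print(bot.hand_in())"
```

```text
the job is handed in; nothing more can be done
None
```

I lifted the bottle out, held it cap-down for over a second, set it back in the cradle cap up, and lowered the cover to its stop (final push about 23 N); the job was handed in at about 36 s, the jar, round bottle and scraper were not approached, and no verdict came back.

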